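# Draw the steel carrier from under the slide boxes

### The job

Take the perforated steel carrier by its upright grip and draw it along the bed of the loading stand, out from under the stack of three slide boxes without tipping them over, so that they settle upright in their stack on the bed behind the gate bar. Then slide it on against the stand's sliding stop and press that fully home by feel, gently (about 12 N, never over 20 N). Let go, leaving the carrier flat on the bed against the stop, and do not touch the boxes or disturb the other things.

Things in the scene. Friction and masses are not known exactly. Their poses are not given: they have to be found in the camera images.
- stand: Loading stand fixed to the bench: aluminium bed 460 x 116 x 6 mm (x -330 to 130, top at z = 6) with a grey gate bar across it. Origin on the bench under the middle of the gate bar's robot-side face; z up; the carrier is drawn along -x, roughly towards the robot. Side rails 92 mm apart (x 0 to 135, up to z = 19) guide the carrier's plate.
- carrier: Perforated steel carrier, 0.3 kg, 6 mm thick, flat on the bed. Origin on its underside below the grip; x points from grip to plate. Plate (x 80 to 205, 84 wide) under the boxes at first, its far edge 205 mm behind the grip's middle; a tongue 44 wide bears the grip and ends in the nose at x = -43 mm, which meets the stop. It takes about 3 to 10 N to draw from under the boxes, 1 to 3 N alone.
- grip (a point): Centre of the carrier's upright grip, a steel block 40 long (carrier x) x 14 thick (carrier y) x 50 mm high standing on the tongue; the point is 31 mm above the carrier's underside and 37 above the bench, the grip's top 25 mm above the point. At first 80 to 85 mm in front of the gate's face. Axes as the carrier.
- stop (a joint): Travel of the sliding stop, a steel block 40 wide, 12 high across the bed before the carrier's nose: 0 at first, 0.008 m fully home against its dark mount. Slides at about 2 N, stays where left, then rigid. Mount position varies, unmeasured: at 0 its face is 262 to 298 mm in front of the gate's front face (grip drawn 134 to 175 mm), to be found by feel; home is 8 mm further.
- box_low: Lowest grey slide box, 100 (x) x 80 x 28 mm, 0.14 to 0.26 kg, loose on the carrier's plate behind the gate bar. Origin at the centre of its underside. It rides up to 15 mm with the carrier until the gate bar holds it, and drops 6 mm onto the bed when the carrier has gone.
- box_mid: Middle slide box, same, loose on the lowest. Origin at the centre of its underside.
- box_top: Top slide box, same, loose on the middle one; the stack's top is 96 mm above the bench at the start. Origin at the centre of its underside.
- reagent: Bystander: amber bottle, 56 mm across, 110 mm high, beside the stand. Origin at the centre of its underside.
- tip_box: Bystander: pipette tip box 87 x 62 x 53 mm, beside the stand. Origin at the centre of its underside.
- marker: Bystander: marker pen 125 mm long, 15 mm thick, lying beside the bed. Origin on the bench under it.
- beaker: Bystander: glass beaker 70 mm across, 90 mm high. Origin at the centre of its underside.
- carton: Bystander: carton 60 x 45 x 95 mm. Origin at the centre of its underside.
- punch: Bystander: paper punch 110 x 50 x 62 mm. Origin at the centre of its underside.
- tube_rack: Bystander: steel tube rack 170 x 75 x 50 mm with tubes up to 98 mm high, fixed. Origin at the centre of its underside.
- gate (a point): Middle of the gate bar's robot-side face, 25 mm above the bench; axes as the stand. The bar is 8 thick (x), 110 long (y), from 16 to 34 mm above the bench, its end posts up to 46: the 6 mm carrier passes below it, the boxes are held back by it.

How it is judged:
By the outcome, as a careful person would: the job done as asked, in the order asked, and still so for the second after the job is handed in, with the robot touching nothing.
It also fails if it takes over 48 s, if anything falls off the work surface, if the arm or the gripper's body presses on something with over 40 N, if the wrist force passes 120 N, or if a joint passes its speed limit or range.

### The arm

A 6-joint arm with a two-finger parallel gripper is mounted at the origin on the work surface. World frame = base frame: x ahead of the robot, y to its left, z up, the work surface at z = 0. Lengths are in m, angles in rad, forces in N, time in s.
With the tool pointing down it reaches from about 0.375 to 0.9 m from the base axis. Payload 3.1 kg.
Tool frame: the origin (TCP) lies at the very end of the fingers, on their centre line; the grasp point (between the pads) lies 19 mm behind it; z points along the fingers, y is the line along which they close (so a half turn about z gives the same grasp; the last joint's range is limited). The gripper opens to 85 mm and grips with 20 to 120 N. Pads are 22 mm wide; open, the fingers measure 114 mm over their backs; the gripper's body (76 mm by 85 mm) begins 54 mm behind the grasp point. The pads swing forward as they close: fully open they stand 13 mm farther back than shut.
Start: joints at [-1.355, 0.527, 1.433, -0, 1.181, -0.178], TCP at [0.24, -0.577, 0.231] pointing down, gripper open.
Joint ranges: [-3.08, 3.08], [-0.75, 2.2], [0.22, 2.44], [-1.43, 4.57], [0, 2.65], [-2.85, 2.85]. Speed limits (rad/s): [2.79, 2.79, 3.14, 3.14, 3.14, 3.14].

### API

Orientations are given as a 3x3 rotation matrix whose columns are the frame's x, y, z axes.
In Python, from plant import r gives the robot as it stands.
- The arm moves only by the tool drive_tool, never from a script. Its argument "moves" is a list of rows, each a list of 7 numbers: the turn, a rotation vector about the tool's x, y, z in degrees, then the shift along the tool's x, y, z in m, then the closure, from -1 (fully open) to 1 (shut). A call has 1 to 10 rows; each row shifts and turns the commanded pose from where the row before left it, along the tool's axes as they then stand; what a row does not reach is not made up. A row lasts 1/12 s, in which the tool goes at most 41.7 mm and 7.16 degrees, less where a joint would pass 70% of its speed; a pose out of reach is approached as far as the arm can. A call with a gripper value outside its range is refused whole. The fingers move at their own pace and stop on an object; "force" is the grip in N (left out, the last holds). Time passes only in rows, so rows that do not move let the fingers close. It gives the time, the measured TCP pose, the force, the opening and the grip force at its end, in the units of the state.
- r.get_obs(): the state, without advancing time (a new reading comes with each control period).
- r.camera(name): name is "scene" or "top"; returns the picture (480x640x3 uint8, red, green, blue); there is no depth.
- r.camera_info(name): a dict with "fov_y" (degrees; the focal length in pixels is half the picture's height over the tangent of half this angle, whatever the lens; pixels are square), "cx", "cy" (the principal point, pixels), "R" (3x3) and "t" (3): a world point X has camera coordinates R X + t. Camera axes: x right, y down, z forward; pixel columns grow to the right and rows downward; lengths in m; the calibration is good to about 2 mm. A picture is of the moment at which its call begins. camera_info takes no time and is no camera call.
- r.finish_job(): hands the job in; it is judged then, once.
Trained networks look in the newest picture that a camera, given by its name, has taken for a name from the list of things; names that differ only in an ending like _2 or _b are one class to them, and where a whole thing is asked for, a point or a joint stands for the part that bears it (a point fixed in the world has none). Each returns a list of dicts, best first, with "confidence" (0 to 1); they miss things now and then, are a little off and sometimes report something else, mostly with a low value. They report only what shows in the picture. A call takes as long as a camera call.
- r.look_for(target, camera): "location" ([x, y, z] in m, in the coordinates of the camera as it stood for that picture, good to about 4 mm: the middle of the surface that is visible of it).
The state is a dict: "t": time; "joints": joint angles; "qvel": joint speeds; "joint_efforts": joint torques, N m; "tcp_pos": TCP position; "tool_rot": TCP orientation; "force": force on the tool from outside, world axes, zero at the start; "torque": the same for the moment, N m; "width": finger opening in m; "gripper_force": force on a finger pad.
Only numpy, scipy, OpenCV 4.12 (cv2) and the standard library are available. Lean on these libraries where they do the work, as an engineer would, in place of code of your own. Each camera call takes 0.05 s, during which the arm holds its last target. There are 200 camera calls.

## Working session

There is one attempt and no reset: what is moved stays moved. The work goes in short steps, Python scripts to look and compute and a tool call to move; the robot and the scene stay as the last step left them, time stands still between calls to the robot, and variables do not carry over. Pictures are saved under pics/ and viewed, at most 10 in all, crops included, and the job is handed in when it is done.

Besides the shell and the picture viewer there is one more tool, called after ">>>" in YAML: its name, and indented under it one key for each argument. drive_tool: Moves the arm, as the interface text tells. Its arguments: {"type":"object","properties":{"moves":{"type":"array","items":{"type":"array","items":{"type":"number"}}},"force":{"type":"number"}},"required":["moves"]}

```bash
mkdir -p pics
cat > h.py <<'E'
from plant import r
import numpy as np, cv2
def snap(c,n):
    im=r.camera(c); cv2.imwrite(f'pics/{n}.png',im[:,:,::-1]); return im
def cam(c):
    i=r.camera_info(c); return 240/np.tan(np.radians(i['fov_y'])/2),i['cx'],i['cy'],np.array(i['R']),np.array(i['t'])
def w(c,p):
    f,cx,cy,R,t=cam(c); return R.T@(np.array(p)-t)
def proj(c,X):
    f,cx,cy,R,t=cam(c); p=R@np.array(X)+t; return cx+f*p[0]/p[2],cy+f*p[1]/p[2]
def ray(c,u,v,z):
    f,cx,cy,R,t=cam(c); o=-R.T@t; d=R.T@np.array([(u-cx)/f,(v-cy)/f,1]); return o+d*(z-o[2])/d[2]
E
python3 - <<'E'
from h import *
np.set_printoptions(precision=4,suppress=True)
for c in ['top','scene']:
    snap(c,c+'0'); f,cx,cy,R,t=cam(c); print(c,f,-R.T@t)
    for n in ['carrier','grip','stop','stand','box_top']:
        for d in r.look_for(n,c)[:2]: print(n,d['confidence'],w(c,d['location']),proj(c,w(c,d['location'])))
print(r.get_obs())
E
```

```text
top 501.91320709178655 [ 0.5126 -0.026   1.2104]
carrier 0.97 [ 0.6543 -0.0418  0.0133] (np.float64(347.597519922241), np.float64(214.06986715740987))
grip 0.89 [ 0.6589 -0.0389  0.0129] (np.float64(346.3769174575047), np.float64(212.20955393908335))
stand 0.82 [ 0.5509 -0.068   0.0105] (np.float64(359.4502506416738), np.float64(257.07190664611085))
box_top 0.81 [ 0.7677 -0.0168  0.0967] (np.float64(335.90422641049736), np.float64(159.83658624047962))
box_top 0.39 [ 0.5489 -0.0666  0.0062] (np.float64(358.8051303984105), np.float64(257.96235744639364))
scene 597.3815915556298 [1.3113 0.7026 1.0911]
carrier 0.89 [ 0.6577 -0.0387  0.0149] (np.float64(299.11974038294454), np.float64(264.5630827083352))
carrier 0.2 [ 0.4397 -0.4459  0.0655] (np.float64(258.26595601669095), np.float64(140.26061620247572))
grip 0.98 [ 0.6503 -0.0342  0.0144] (np.float64(302.59138705458463), np.float64(264.11267518937177))
grip 0.38 [ 0.5494 -0.0486  0.0076] (np.float64(327.68790804006557), np.float64(242.54044970483966))
stop 0.45 [ 0.4245 -0.0901  0.0202] (np.float64(349.8826586121365), np.float64(208.103
[... 174 characters left out ...]
74449664165), np.float64(274.4789970446031))
box_top 0.49 [ 0.5797 -0.1841  0.0131] (np.float64(283.21031001246246), np.float64(220.5758370628197))
{'t': 0.6, 'joints': array([-1.3545,  0.5275,  1.4327, -0.    ,  1.1814, -0.1785]), 'qvel': array([-0.0005, -0.0001,  0.0008, -0.0015, -0.0015, -0.0001]), 'joint_efforts': array([ -0.001 , -44.205 , -17.8324,  -0.0002,   0.001 ,   0.    ]), 'tcp_pos': array([ 0.2404, -0.5769,  0.2313]), 'tool_rot': array([[ 0.9231,  0.3846,  0.    ],
       [ 0.3846, -0.9231, -0.    ],
       [-0.    ,  0.    , -1.    ]]), 'force': array([-0.4203,  0.2558,  0.0574]), 'torque': array([ 0.0419,  0.0152, -0.0108]), 'gripper_force': 0.0, 'width': 0.08547821825515947}
```

View pics/top0.png

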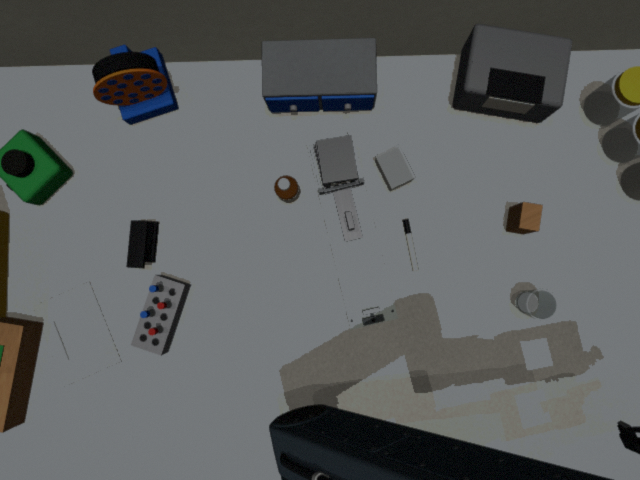

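View pics/scene0.png

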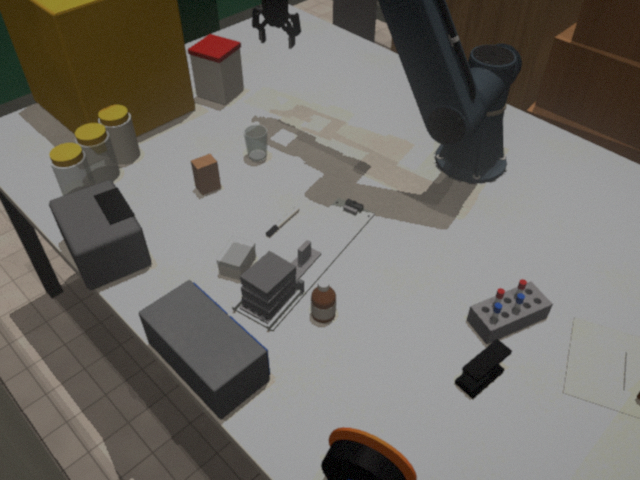

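The top view shows the stack at (336,160), gate (341,186), grip (350,220), stop (373,317), bottle (287,188) and tip box (395,168). I'll zoom in on it.

Run:
```python
import cv2
a=cv2.imread('pics/top0.png')[125:335,265:425]
a=cv2.convertScaleAbs(a,alpha=1.3)
b=cv2.resize(a[0:125],None,fx=4.7,fy=4.7,interpolation=cv2.INTER_CUBIC); cv2.imwrite('pics/c1.png',b)
s=cv2.imread('pics/scene0.png')[190:340,220:400]
cv2.imwrite('pics/c2.png',cv2.resize(s,None,fx=4,fy=4,interpolation=cv2.INTER_CUBIC))
```

```text
(no output)
```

View pics/c1.png

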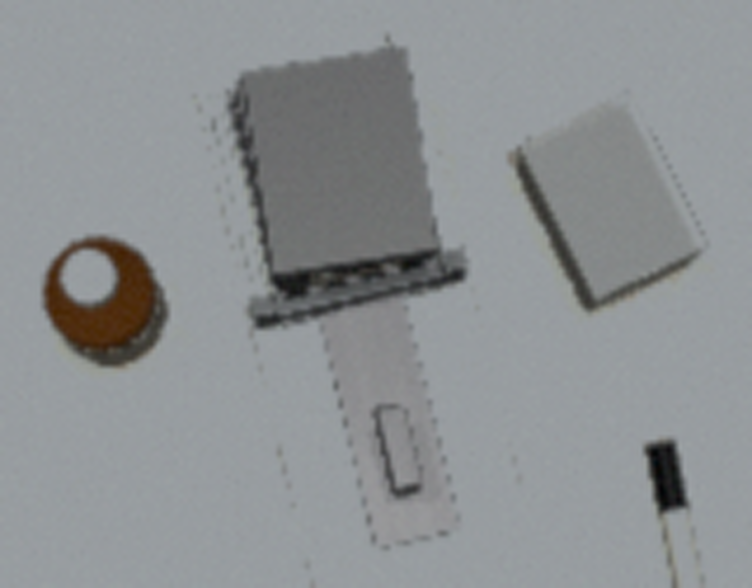

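View pics/c2.png

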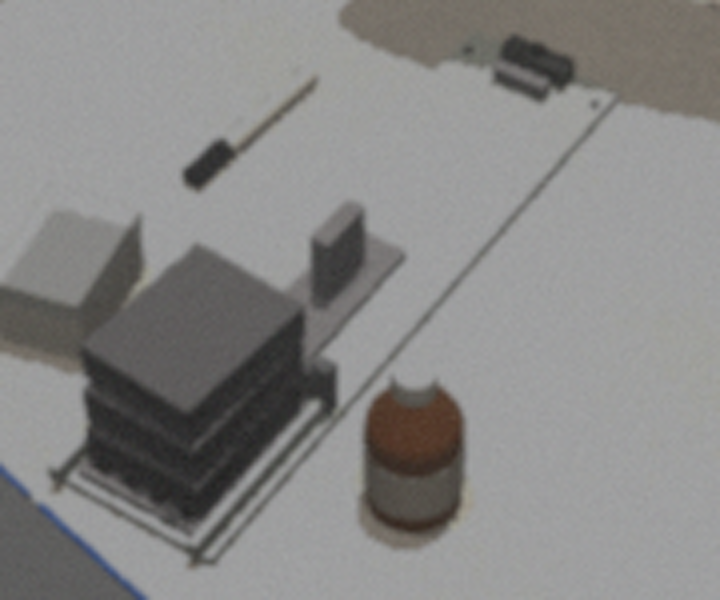

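The crops show the grip's top centred near (400,446), the tongue's nose corners at (378,546) and (457,528) in the top crop, and the stop ahead on the same line.

Run:
```python
from h import *
np.set_printoptions(precision=4,suppress=True)
P=lambda u,v,z:ray('top',265+u/4.7,125+v/4.7,z)
n1,n2=P(378,546,.012),P(457,528,.012); a1,a2=P(325,330,.012),P(410,315,.012)
print('nose mid',(n1+n2)/2, 'width',np.linalg.norm(n1-n2))
for a,n in((a1,n1),(a2,n2)): print('dir deg',np.degrees(np.arctan2(*(a-n)[[1,0]])))
g1,g2=P(258,318,.034),P(467,272,.034); print('gate front edge',(g1+g2)/2,np.linalg.norm(g1-g2),np.degrees(np.arctan2(*(g2-g1)[[1,0]]))+90)
print('grip top',P(399,446,.062))
print('grip corners',[P(u,v,.062) for u,v in((380,407),(405,404),(420,487),(400,491))])
print('stop',ray('top',373,317,.018), ray('top',372,309,.018))
print('scene grip top',ray('scene',220+336/4,190+223/4,.062))
```

```text
nose mid [ 0.5936 -0.0555  0.012 ] width 0.04120553640616503
dir deg 12.647878802018813
dir deg 11.156445508063953
gate front edge [ 0.7147 -0.0298  0.034 ] 0.10770439105087255 11.319340438585343
grip top [ 0.635  -0.0461  0.062 ]
grip corners [array([ 0.6544, -0.0372,  0.062 ]), array([ 0.6556, -0.0495,  0.062 ]), array([ 0.6147, -0.056 ,  0.062 ]), array([ 0.6129, -0.0462,  0.062 ])]
stop [ 0.4093 -0.0966  0.018 ] [ 0.428  -0.0947  0.018 ]
scene grip top [ 0.6361 -0.043   0.062 ]
```

>>> drive_tool:
  moves:
    - [0,0,5.3,0,0,0,-1]
    - [0,0,5.3,0,0,0,-1]
    - [0,0,0,0.0276,-0.0243,0,-1]
    - [0,0,0,0.0276,-0.0243,0,-1]
    - [0,0,0,0.0276,-0.0243,0,-1]
    - [0,0,0,0.0276,-0.0243,0,-1]
    - [0,0,0,0.0276,-0.0243,0,-1]
    - [0,0,0,0.0276,-0.0243,0,-1]
    - [0,0,0,0.0276,-0.0243,0,-1]
    - [0,0,0,0.0276,-0.0243,0,-1]

```text
t: 1.43
tcp_pos: [0.4167, -0.3393, 0.2316]
tool_rot: [[0.978, 0.208, 0.0], [0.208, -0.978, -0.0], [0.0, 0.0, -1.0]]
force: [1.3, 0.9, 0.1]
width: 0.0854
gripper_force: 0.0
```

>>> drive_tool:
  moves:
    - [0,0,0,0.0276,-0.0243,0,-1]
    - [0,0,0,0.0276,-0.0243,0,-1]
    - [0,0,0,0.0276,-0.0243,0,-1]
    - [0,0,0,0.0276,-0.0243,0,-1]
    - [0,0,0,0.0276,-0.0243,0,-1]
    - [0,0,0,0.0276,-0.0243,0,-1]
    - [0,0,0,0.0276,-0.0243,0,-1]
    - [0,0,0,0.0276,-0.0243,0,-1]
    - [0,0,0,0.0276,-0.0243,0,-1]
    - [0,0,0,0,0,0,-1]

```text
t: 2.27
tcp_pos: [0.6169, -0.0697, 0.2316]
tool_rot: [[0.977, 0.214, 0.004], [0.214, -0.977, 0.002], [0.004, -0.001, -1.0]]
force: [-0.5, -0.4, -0.1]
width: 0.0852
gripper_force: 0.0
```

>>> drive_tool:
  moves:
    - [0,0,0,0.0113,-0.01,0.02,-0.2]
    - [0,0,0,0.0113,-0.01,0.02,-0.2]
    - [0,0,0,0,0,0.035,-0.2]
    - [0,0,0,0,0,0.035,-0.2]
    - [0,0,0,0,0,0.02,-0.2]
    - [0,0,0,0,0,0,-0.2]
    - [0,0,0,0,0,0,-0.2]

```text
t: 2.85
tcp_pos: [0.6305, -0.051, 0.1004]
tool_rot: [[0.978, 0.208, -0.003], [0.208, -0.978, 0.001], [-0.002, -0.001, -1.0]]
force: [-0.3, -0.6, 1.3]
width: 0.0515
gripper_force: 0.0
```

Run:
```python
from h import *
np.set_printoptions(precision=4,suppress=True)
o=r.get_obs();print(o['tcp_pos'],o['tool_rot'],o['width'])
a=snap('top','t1')[150:270,280:420,::-1]; b=snap('scene','s1')[190:310,250:390,::-1]
cv2.imwrite('pics/c3.png',cv2.resize(np.hstack([a,b]),None,fx=2.85,fy=4.2*2.85/4.2,interpolation=cv2.INTER_CUBIC))
print(proj('scene',o['tcp_pos']),proj('top',o['tcp_pos']))
```

```text
[ 0.6305 -0.051   0.1004] [[ 0.9781  0.2081 -0.0026]
 [ 0.2081 -0.9781  0.0006]
 [-0.0024 -0.0011 -1.    ]] 0.05146078341107102
(np.float64(303.1192046821583), np.float64(231.5404225921676)) (np.float64(352.4050787849658), np.float64(220.03639909720403))
```

View pics/c3.png

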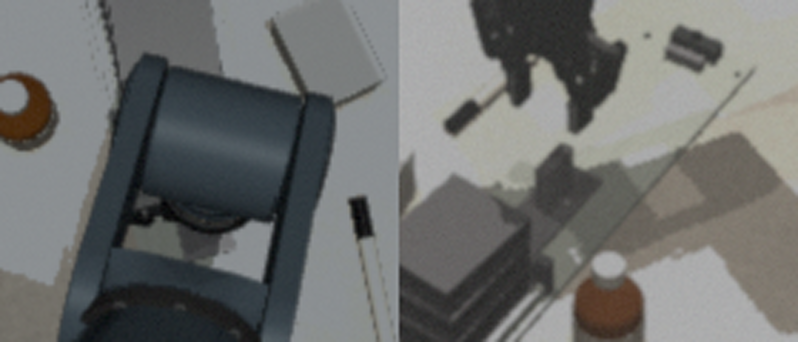

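The scene view shows the open fingers straddling the line above the grip, with the grip at about (565,165) in the crop. I'll descend from here.

>>> drive_tool:
  moves:
    - [0,0,0,0.0055,-0.0045,0.015,-0.2]
    - [0,0,0,0,0,0.02,-0.2]
    - [0,0,0,0,0,0.02,-0.2]
    - [0,0,0,0,0,0.015,-0.2]
    - [0,0,0,0,0,0.006,-0.2]
    - [0,0,0,0,0,0,-0.2]
    - [0,0,0,0,0,0,-0.2]

```text
t: 3.53
tcp_pos: [0.6369, -0.0457, 0.0269]
tool_rot: [[0.978, 0.208, 0.003], [0.208, -0.978, -0.001], [0.003, 0.001, -1.0]]
force: [-0.6, 0.6, 0.0]
width: 0.0511
gripper_force: 0.0
```

>>> drive_tool:
  force: 25
  moves:
    - [0,0,0,0,0,0,0.1]
    - [0,0,0,0,0,0,0.2]
    - [0,0,0,0,0,0,0.3]
    - [0,0,0,0,0,0,0.4]
    - [0,0,0,0,0,0,0.5]
    - [0,0,0,0,0,0,0.5]

```text
t: 4.03
tcp_pos: [0.6357, -0.0453, 0.0255]
tool_rot: [[0.978, 0.208, 0.0], [0.208, -0.978, -0.0], [0.0, 0.0, -1.0]]
force: [-0.0, 0.0, 0.4]
width: 0.021
gripper_force: 0.0
```

>>> drive_tool:
  force: 40
  moves:
    - [0,0,0,0,0,0,0.6]
    - [0,0,0,0,0,0,0.65]
    - [0,0,0,0,0,0,0.7]
    - [0,0,0,0,0,0,0.8]
    - [0,0,0,0,0,0,1]
    - [0,0,0,0,0,0,1]
    - [0,0,0,0,0,0,1]
    - [0,0,0,0,0,0,1]

```text
t: 4.7
tcp_pos: [0.6354, -0.0446, 0.0255]
tool_rot: [[0.978, 0.209, -0.0], [0.209, -0.978, 0.001], [-0.0, -0.001, -1.0]]
force: [-0.6, 4.6, 4.4]
width: 0.0134
gripper_force: 39.6
```

>>> drive_tool:
  moves:
    - [0,0,0,0,-0.0008,-0.0005,1]
    - [0,0,0,0,0,0,1]
    - [0,0,0,0,0,0,1]

```text
t: 4.95
tcp_pos: [0.6354, -0.0445, 0.0255]
tool_rot: [[0.978, 0.208, -0.0], [0.208, -0.978, 0.0], [-0.0, -0.0, -1.0]]
force: [0.6, 3.3, 0.5]
width: 0.0136
gripper_force: 39.5
```

>>> drive_tool:
  moves:
    - [0,0,0,-0.0005,-0.0008,0,1]
    - [0,0,0,-0.001,0,0,1]
    - [0,0,0,-0.0015,0,0,1]
    - [0,0,0,-0.0018,0,0,1]
    - [0,0,0,-0.002,0,0,1]
    - [0,0,0,-0.002,0,0,1]
    - [0,0,0,-0.002,0,0,1]
    - [0,0,0,-0.002,0,0,1]
    - [0,0,0,-0.002,0,0,1]
    - [0,0,0,-0.002,0,0,1]

```text
t: 5.78
tcp_pos: [0.6206, -0.0477, 0.0257]
tool_rot: [[0.978, 0.207, 0.004], [0.207, -0.978, -0.0], [0.004, 0.001, -1.0]]
force: [8.9, 2.8, -8.0]
width: 0.0138
gripper_force: 39.0
```

>>> drive_tool:
  moves:
    - [0,0,0,-0.002,0,0,1]
    - [0,0,0,-0.002,0,0,1]
    - [0,0,0,-0.002,0,0,1]
    - [0,0,0,-0.002,0,0,1]
    - [0,0,0,-0.002,0,0,1]
    - [0,0,0,-0.002,0,0,1]
    - [0,0,0,-0.002,0,0,1]
    - [0,0,0,-0.002,0,0,1]
    - [0,0,0,-0.002,0,0,1]
    - [0,0,0,-0.002,0,0,1]

```text
t: 6.62
tcp_pos: [0.6023, -0.0517, 0.026]
tool_rot: [[0.978, 0.208, 0.007], [0.208, -0.978, -0.001], [0.006, 0.002, -1.0]]
force: [8.0, 2.3, -7.1]
width: 0.0136
gripper_force: 39.1
```

>>> drive_tool:
  moves:
    - [0,0,0,-0.0025,0,0.0003,1]
    - [0,0,0,-0.003,0,0.0003,1]
    - [0,0,0,-0.003,0,0,1]
    - [0,0,0,-0.003,0,0,1]
    - [0,0,0,-0.003,0,0,1]
    - [0,0,0,-0.003,0,0,1]
    - [0,0,0,-0.003,0,0,1]
    - [0,0,0,-0.003,0,0,1]
    - [0,0,0,-0.003,0,0,1]
    - [0,0,0,-0.003,0,0,1]

```text
t: 7.45
tcp_pos: [0.5732, -0.0581, 0.0258]
tool_rot: [[0.978, 0.208, 0.006], [0.208, -0.978, -0.001], [0.006, 0.002, -1.0]]
force: [7.0, 2.9, -5.4]
width: 0.0136
gripper_force: 39.6
```

Run:
```python
from h import *
a=snap('scene','s2')[190:340,220:400,::-1]
cv2.imwrite('pics/c4.png',cv2.resize(a,None,fx=4,fy=4,interpolation=cv2.INTER_CUBIC))
o=r.get_obs();print(o['torque'],o['force'],o['tcp_pos'])
```

```text
[ 0.4573338  -0.76203984  0.10779389] [ 6.29248761  2.04763205 -3.78608495] [ 0.57238185 -0.05806762  0.02573022]
```

View pics/c4.png

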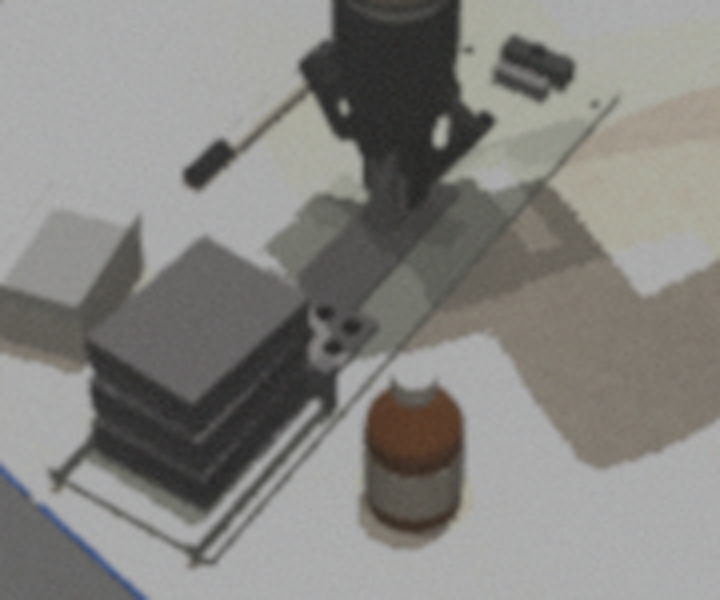

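The stack is upright against the gate (about (205,350) in the crop), and the plate is coming through cleanly. I'll continue.

>>> drive_tool:
  moves:
    - [0,0,0,-0.003,0,0.0001,1]
    - [0,0,0,-0.003,0,0,1]
    - [0,0,0,-0.003,0,0,1]
    - [0,0,0,-0.003,0,0,1]
    - [0,0,0,-0.003,0,0,1]
    - [0,0,0,-0.003,0,0,1]
    - [0,0,0,-0.003,0,0,1]
    - [0,0,0,-0.003,0,0,1]
    - [0,0,0,-0.003,0,0,1]
    - [0,0,0,-0.003,0,0,1]

```text
t: 8.33
tcp_pos: [0.5425, -0.0643, 0.0256]
tool_rot: [[0.978, 0.208, 0.003], [0.208, -0.978, -0.001], [0.003, 0.002, -1.0]]
force: [3.6, 1.9, -1.4]
width: 0.0137
gripper_force: 40.0
```

>>> drive_tool:
  moves:
    - [0,0,0,-0.003,0,0.0001,1]
    - [0,0,0,-0.003,0,0,1]
    - [0,0,0,-0.003,0,0,1]
    - [0,0,0,-0.003,0,0,1]
    - [0,0,0,-0.003,0,0,1]
    - [0,0,0,-0.003,0,0,1]
    - [0,0,0,-0.003,0,0,1]
    - [0,0,0,-0.003,0,0,1]
    - [0,0,0,-0.003,0,0,1]
    - [0,0,0,0,0,0,1]

```text
t: 9.17
tcp_pos: [0.5145, -0.0698, 0.0254]
tool_rot: [[0.978, 0.208, 0.0], [0.208, -0.978, -0.0], [0.0, 0.001, -1.0]]
force: [1.3, -0.8, 6.7]
width: 0.0134
gripper_force: 41.2
```

Run:
```python
from h import *
a=snap('scene','s3')[190:340,220:400,::-1]
cv2.imwrite('pics/c5.png',cv2.resize(a,None,fx=4,fy=4,interpolation=cv2.INTER_CUBIC))
o=r.get_obs();print(o['torque'],o['force'],o['tcp_pos'])
```

```text
[ 0.05683616 -0.6366005  -0.08116582] [ 2.74606526e+00 -8.61412976e-04  5.84148878e+00] [ 0.51445478 -0.06976893  0.02544897]
```

View pics/c5.png

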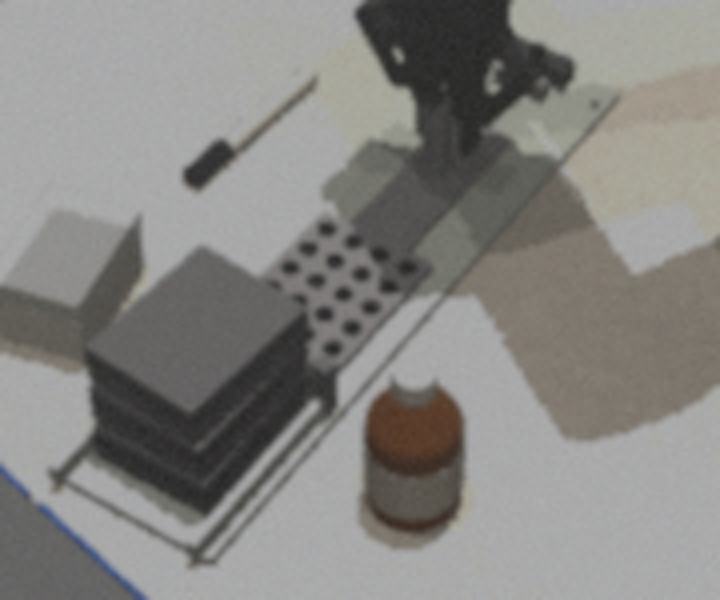

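The stack is still upright and the plate's rear edge has reached the gate. Next I'll feel for the stop.

>>> drive_tool:
  moves:
    - [0,0,0,-0.002,0,-0.0004,1]
    - [0,0,0,-0.002,0,-0.0003,1]
    - [0,0,0,-0.002,0,0,1]
    - [0,0,0,-0.002,0,0,1]
    - [0,0,0,-0.002,0,0,1]

```text
t: 9.63
tcp_pos: [0.5041, -0.0713, 0.0255]
tool_rot: [[0.978, 0.208, -0.001], [0.208, -0.978, 0.0], [-0.001, -0.001, -1.0]]
force: [2.6, 0.5, -0.3]
width: 0.0136
gripper_force: 40.4
```

>>> drive_tool:
  moves:
    - [0,0,0,-0.0015,0,0,1]
    - [0,0,0,-0.0015,0,0,1]
    - [0,0,0,-0.0015,0,0,1]
    - [0,0,0,-0.0015,0,0,1]
    - [0,0,0,-0.0015,0,0,1]

```text
t: 10.05
tcp_pos: [0.497, -0.073, 0.0255]
tool_rot: [[0.978, 0.208, -0.001], [0.208, -0.978, 0.0], [-0.001, -0.001, -1.0]]
force: [1.0, -0.3, -1.2]
width: 0.0136
gripper_force: 40.2
```

>>> drive_tool:
  moves:
    - [0,0,0,-0.0015,0,0,1]
    - [0,0,0,-0.0015,0,0,1]
    - [0,0,0,-0.0015,0,0,1]
    - [0,0,0,-0.0015,0,0,1]
    - [0,0,0,-0.0015,0,0,1]

```text
t: 10.47
tcp_pos: [0.4899, -0.0746, 0.0256]
tool_rot: [[0.978, 0.208, -0.001], [0.208, -0.978, 0.0], [-0.001, -0.0, -1.0]]
force: [0.7, -0.0, -1.8]
width: 0.0134
gripper_force: 40.1
```

>>> drive_tool:
  moves:
    - [0,0,0,-0.0015,0,0,1]
    - [0,0,0,-0.0015,0,0,1]
    - [0,0,0,-0.0015,0,0,1]

```text
t: 10.72
tcp_pos: [0.4856, -0.0756, 0.0257]
tool_rot: [[0.978, 0.208, -0.0], [0.208, -0.978, 0.0], [-0.0, -0.0, -1.0]]
force: [0.6, 0.5, -1.2]
width: 0.0136
gripper_force: 40.1
```

>>> drive_tool:
  moves:
    - [0,0,0,-0.001,0,0,1]
    - [0,0,0,-0.001,0,0,1]
    - [0,0,0,-0.001,0,0,1]
    - [0,0,0,-0.001,0,0,1]

```text
t: 11.05
tcp_pos: [0.4819, -0.0764, 0.0257]
tool_rot: [[0.978, 0.208, -0.0], [0.208, -0.978, 0.0], [-0.0, -0.0, -1.0]]
force: [0.4, 0.6, -2.2]
width: 0.0135
gripper_force: 40.1
```

>>> drive_tool:
  moves:
    - [0,0,0,-0.001,0,0.0001,1]
    - [0,0,0,-0.001,0,0,1]
    - [0,0,0,-0.001,0,0,1]
    - [0,0,0,-0.001,0,0,1]

```text
t: 11.38
tcp_pos: [0.478, -0.0773, 0.0256]
tool_rot: [[0.978, 0.208, 0.0], [0.208, -0.978, -0.0], [0.0, 0.0, -1.0]]
force: [0.7, -0.1, -1.3]
width: 0.0135
gripper_force: 40.1
```

>>> drive_tool:
  moves:
    - [0,0,0,-0.001,0,0,1]
    - [0,0,0,-0.001,0,0,1]
    - [0,0,0,-0.001,0,0,1]

```text
t: 11.63
tcp_pos: [0.475, -0.0779, 0.0256]
tool_rot: [[0.978, 0.208, -0.0], [0.208, -0.978, 0.0], [-0.0, -0.0, -1.0]]
force: [1.8, -0.0, -0.8]
width: 0.0136
gripper_force: 40.1
```

>>> drive_tool:
  moves:
    - [0,0,0,-0.001,0,0,1]
    - [0,0,0,-0.001,0,0,1]

```text
t: 11.8
tcp_pos: [0.4731, -0.0783, 0.0256]
tool_rot: [[0.978, 0.208, 0.0], [0.208, -0.978, -0.0], [0.0, 0.0, -1.0]]
force: [2.0, 0.7, -0.9]
width: 0.0138
gripper_force: 40.1
```

>>> drive_tool:
  moves:
    - [0,0,0,-0.001,0,0,1]
    - [0,0,0,-0.001,0,0,1]

```text
t: 11.97
tcp_pos: [0.4711, -0.0787, 0.0256]
tool_rot: [[0.978, 0.208, -0.0], [0.208, -0.978, 0.0], [-0.0, -0.0, -1.0]]
force: [1.3, -0.3, -1.9]
width: 0.0135
gripper_force: 40.1
```

>>> drive_tool:
  moves:
    - [0,0,0,-0.0007,0,0,1]
    - [0,0,0,-0.0007,0,0,1]

```text
t: 12.13
tcp_pos: [0.4702, -0.079, 0.0256]
tool_rot: [[0.978, 0.208, 0.001], [0.208, -0.978, -0.0], [0.001, 0.0, -1.0]]
force: [1.7, 2.6, -2.3]
width: 0.0137
gripper_force: 40.0
```

>>> drive_tool:
  moves:
    - [0,0,0,-0.0007,0,0,1]
    - [0,0,0,-0.0007,0,0,1]

```text
t: 12.3
tcp_pos: [0.4688, -0.0793, 0.0256]
tool_rot: [[0.978, 0.208, 0.001], [0.208, -0.978, -0.0], [0.001, 0.0, -1.0]]
force: [1.8, 1.2, -2.7]
width: 0.0137
gripper_force: 39.9
```

>>> drive_tool:
  moves:
    - [0,0,0,-0.0007,0,0,1]
    - [0,0,0,-0.0007,0,0,1]

```text
t: 12.47
tcp_pos: [0.4672, -0.0796, 0.0256]
tool_rot: [[0.978, 0.208, 0.0], [0.208, -0.978, -0.0], [0.0, 0.0, -1.0]]
force: [1.8, 1.6, -1.6]
width: 0.0135
gripper_force: 39.9
```

>>> drive_tool:
  moves:
    - [0,0,0,-0.0007,0,0,1]
    - [0,0,0,-0.0007,0,0,1]

```text
t: 12.63
tcp_pos: [0.4658, -0.0799, 0.0256]
tool_rot: [[0.978, 0.208, 0.0], [0.208, -0.978, -0.0], [0.0, 0.0, -1.0]]
force: [2.8, 1.6, -2.6]
width: 0.0137
gripper_force: 39.9
```

>>> drive_tool:
  moves:
    - [0,0,0,-0.0007,0,0,1]
    - [0,0,0,-0.0007,0,0,1]

```text
t: 12.8
tcp_pos: [0.4644, -0.0802, 0.0256]
tool_rot: [[0.978, 0.208, 0.0], [0.208, -0.978, -0.0], [0.0, 0.0, -1.0]]
force: [2.9, 2.5, -1.1]
width: 0.0134
gripper_force: 39.9
```

>>> drive_tool:
  moves:
    - [0,0,0,-0.0007,0,0,1]
    - [0,0,0,-0.0007,0,0,1]

```text
t: 12.97
tcp_pos: [0.463, -0.0805, 0.0256]
tool_rot: [[0.978, 0.208, 0.0], [0.208, -0.978, -0.0], [0.0, 0.0, -1.0]]
force: [2.5, 1.1, -2.2]
width: 0.0136
gripper_force: 39.9
```

>>> drive_tool:
  moves:
    - [0,0,0,-0.0007,0,0,1]
    - [0,0,0,-0.0007,0,0,1]

```text
t: 13.13
tcp_pos: [0.4628, -0.0808, 0.0257]
tool_rot: [[0.978, 0.207, 0.002], [0.207, -0.978, -0.0], [0.002, 0.001, -1.0]]
force: [6.7, 5.7, -2.5]
width: 0.0136
gripper_force: 39.8
```

>>> drive_tool:
  moves:
    - [0,0,0,-0.0006,0,0,1]
    - [0,0,0,-0.0006,0,0,1]

```text
t: 13.3
tcp_pos: [0.4627, -0.0809, 0.0258]
tool_rot: [[0.979, 0.206, 0.005], [0.206, -0.979, -0.0], [0.005, 0.001, -1.0]]
force: [9.2, 7.7, -3.7]
width: 0.0135
gripper_force: 39.7
```

>>> drive_tool:
  moves:
    - [0,0,0,-0.0004,0,0,1]
    - [0,0,0,0,0,0,1]
    - [0,0,0,0,0,0,1]

```text
t: 13.55
tcp_pos: [0.4627, -0.0809, 0.0258]
tool_rot: [[0.979, 0.206, 0.005], [0.206, -0.979, -0.0], [0.005, 0.002, -1.0]]
force: [7.4, 6.7, -3.7]
width: 0.0135
gripper_force: 39.6
```

Run:
```python
from h import *
for i in range(4):
    r.camera('scene'); o=r.get_obs(); print(o['force'],o['tcp_pos'],o['force'][:2]@[.978,.208])
```

```text
[ 8.55700419  7.3544517  -3.37345628] [ 0.46266445 -0.0808912   0.02579757] 9.898476054976651
[ 9.15773133  7.81807855 -3.28029295] [ 0.46265202 -0.08088686  0.0258011 ] 10.582421580187093
[ 8.08083593  7.20486756 -3.0269745 ] [ 0.46266814 -0.08089418  0.02581393] 9.401669992873783
[ 8.57405722  6.96024246 -3.13987808] [ 0.46267144 -0.08090039  0.02582428] 9.833158393896488
```

>>> drive_tool:
  moves:
    - [0,0,0,-0.0005,0,0,1]
    - [0,0,0,0,0,0,1]
    - [0,0,0,0,0,0,1]

```text
t: 14.0
tcp_pos: [0.4626, -0.081, 0.0259]
tool_rot: [[0.979, 0.206, 0.006], [0.206, -0.979, -0.001], [0.006, 0.002, -1.0]]
force: [9.0, 8.4, -3.5]
width: 0.0137
gripper_force: 39.7
```

>>> drive_tool:
  moves:
    - [0,0,0,-0.0003,0,0,1]
    - [0,0,0,0,0,0,1]
    - [0,0,0,0,0,0,1]

```text
t: 14.25
tcp_pos: [0.4626, -0.081, 0.0259]
tool_rot: [[0.979, 0.206, 0.007], [0.206, -0.979, -0.001], [0.007, 0.002, -1.0]]
force: [10.3, 9.7, -3.8]
width: 0.0135
gripper_force: 39.7
```

>>> drive_tool:
  moves:
    - [0,0,0,0.0006,-0.0004,0.0001,1]
    - [0,0,0,0.0006,-0.0004,0.0001,1]
    - [0,0,0,0.0006,-0.0004,0.0001,1]
    - [0,0,0,0,0,0,1]

```text
t: 14.58
tcp_pos: [0.4627, -0.0804, 0.0256]
tool_rot: [[0.978, 0.209, 0.004], [0.209, -0.978, -0.002], [0.003, 0.002, -1.0]]
force: [5.4, 1.7, -2.6]
width: 0.0135
gripper_force: 40.0
```

>>> drive_tool:
  moves:
    - [0,0,0,0.0004,-0.0002,0.0002,1]
    - [0,0,0,0.0003,0,0.0002,1]
    - [0,0,0,0,0,0,1]

```text
t: 14.83
tcp_pos: [0.4627, -0.0803, 0.0255]
tool_rot: [[0.978, 0.209, 0.003], [0.209, -0.978, -0.002], [0.002, 0.002, -1.0]]
force: [3.6, -2.0, 3.9]
width: 0.0139
gripper_force: 40.9
```

>>> drive_tool:
  force: 20
  moves:
    - [0,0,0,0,0,0,1]
    - [0,0,0,0,0,0,0.7]
    - [0,0,0,0,0,0,0.6]
    - [0,0,0,0,0,0,0.4]
    - [0,0,0,0,0,0,0.2]
    - [0,0,0,0,0,0,0]
    - [0,0,0,0,0,0,-0.2]
    - [0,0,0,0,0,0,-0.2]

```text
t: 15.5
tcp_pos: [0.4607, -0.0789, 0.0247]
tool_rot: [[0.978, 0.208, -0.002], [0.208, -0.978, 0.001], [-0.001, -0.001, -1.0]]
force: [-0.2, 0.2, 0.3]
width: 0.051
gripper_force: 0.0
```

>>> drive_tool:
  moves:
    - [0,0,0,0,0,-0.008,-0.2]
    - [0,0,0,0,0,-0.02,-0.2]
    - [0,0,0,0,0,-0.03,-0.2]
    - [0,0,0,0,0,-0.03,-0.2]
    - [0,0,0,0,0,-0.03,-0.2]
    - [0,0,0,0,0,-0.03,-0.2]
    - [0,0,0,0,0,-0.03,-0.2]
    - [0,0,0,0,0,-0.03,-0.2]
    - [0,0,0,0,0,0,-0.2]
    - [0,0,0,0,0,0,-0.2]

```text
t: 16.33
tcp_pos: [0.4621, -0.0795, 0.235]
tool_rot: [[0.978, 0.208, 0.004], [0.208, -0.978, -0.002], [0.004, 0.003, -1.0]]
force: [-0.2, 0.5, -0.9]
width: 0.0513
gripper_force: 0.0
```

Run:
```python
from h import *
a=snap('scene','s4')[190:340,220:400,::-1]
cv2.imwrite('pics/c6.png',cv2.resize(a,None,fx=4,fy=4,interpolation=cv2.INTER_CUBIC))
o=r.get_obs();print(o['t'],o['force'],o['tcp_pos'],o['width'])
```

```text
16.3833 [-0.82607939 -0.23618126 -0.38481905] [ 0.46103284 -0.07914903  0.23351654] 0.051105012533264584
```

View pics/c6.png

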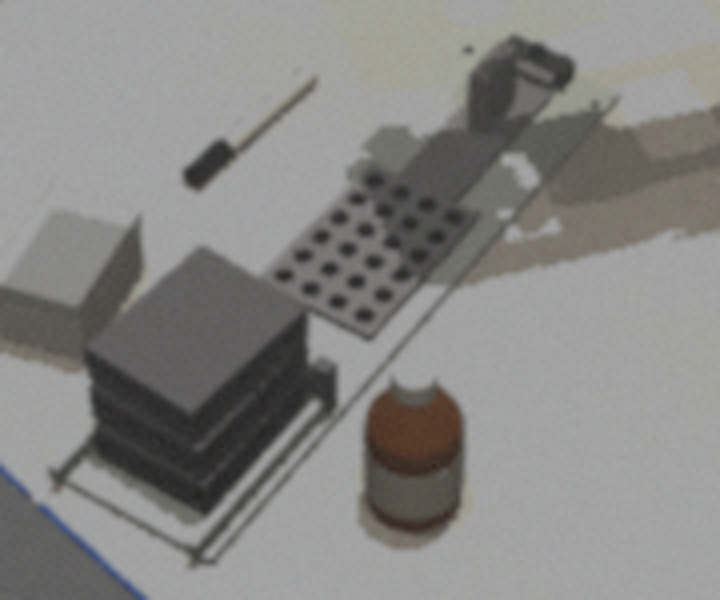

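The stack is upright behind the gate (about (200,380)), and the carrier is flat with its nose at the stop against the mount (about (540,75)). I'm handing it in.

```bash
python3 -c "
from plant import r
print(r.finish_job())"
```

```text
the job is handed in; nothing more can be done
None
```

The job is handed in: the carrier was drawn out and lies flat against the stop, which was pressed fully home at about 12 N, and it has been released. The three boxes stand upright in their stack behind the gate, and I saw nothing else disturbed.

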